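# Sort the stray driver and the stray vial into their trays

## Robot

A 7-joint arm with a two-finger parallel gripper is mounted at the origin on a cart in front of the work surface, level with it; the furniture and walls round the work are solid. World frame = base frame: x ahead of the robot, y to its left, z up, the work surface at z = 0. Lengths are in m, angles in rad, forces in N, time in s.
With the tool pointing down it reaches from about 0.425 to 0.875 m from the base axis. Payload 4.7 kg.
Tool frame: the origin (TCP) lies midway between the tips of the shut fingers; the grasp point (between the pads) lies 19 mm behind it; z points along the fingers, y is the line along which they close (so a half turn about z gives the same grasp; the last joint's range is limited). The gripper opens to 85 mm and grips with 20 to 120 N. Pads are 22 mm wide; open, the fingers measure 114 mm over their backs; the gripper's body (76 mm by 85 mm) begins 54 mm behind the grasp point. The pads swing forward as they close: fully open they stand 13 mm farther back than shut.
Start: joints at [0.014, 0.321, -0.07, 1.45, 0.023, 1.371, -0.057], TCP at [0.65, -0, 0.231] pointing down, gripper open.
Joint ranges: [-2.86, 2.86], [-0.3, 2.09], [-1.38, 1.24], [0.06, 2.45], [-1.56, 4.7], [0.09, 2.05], [-2.69, 2.69]. Speed limits (rad/s): [2.57, 2.57, 3.14, 3.14, 3.14, 3.14, 3.14].

## Interface

Orientations are given as a unit quaternion [x, y, z, w].
In Python, from cell import arm, cams, job gives the robot as it stands. The module is installed in compiled form; this text tells all that it offers.
- The arm moves only by the shell command python3 -m creep 'ROWS' [FORCE]. ROWS is JSON, a list of rows, each an object of numbers: "x", "y", "z": the shift along the tool's x, y, z in mm; "rx", "ry", "rz": the turn, a rotation vector about the tool's x, y, z in rad; "fingers": the opening, from -1 (shut) to 1 (fully open), so that 0 is half open. A call has 1 to 5 rows; each row is the pose to reach, as a shift and turn from the pose commanded when the call began, along the tool's axes at that moment; what a row does not reach only later rows make up. A row lasts 1/12 s, in which the tool goes at most 41.7 mm and 7.16 degrees, less where a joint would pass 70% of its speed; a pose out of reach is approached as far as the arm can. A call with a gripper value outside its range is refused whole. The fingers move at their own pace and stop on an object; FORCE is the grip in N (left out, the last holds). Time passes only in rows, so rows that repeat a pose let the fingers close. It gives the time, the measured TCP pose, the force, the opening and the grip force at its end, in the units of the state.
- arm.observe(): the state, without advancing time (a new reading comes with each control period).
- cams.get_image(name): name is "scene" or "side" or "wrist"; returns a dict with "img" (400x640x3 uint8, red, green, blue), "depth" (400x640 float32, m along the optical axis (not along the pixel's ray), 0 where there is no reading), "intrinsics" (3x3 intrinsics, pixels), "dist" ([k1, k2, p1, p2, k3] as OpenCV has them; the pictures are not rectified), "eye" and "attitude" of the camera in the world. Camera axes: x right, y up, looking along -z (the intrinsics and any distortion apply to the point x, -y, -z); pixel columns grow to the right and rows downward; lengths in m; the calibration is good to about 2 mm. A picture is of the moment at which its call begins.
- job.hand_in(): hands the job in; it is judged then, once.
Trained networks look in the newest picture that a camera, given by its name, has taken for a name from the list of things; names that differ only in an ending like _2 or _b are one class to them, and where a whole thing is asked for, a point or a joint stands for the part that bears it (a point fixed in the world has none). Each returns a list of dicts, best first, with "confidence" (0 to 1); they miss things now and then, are a little off and sometimes report something else, mostly with a low value. They report only what shows in the picture. A call takes as long as a camera call. They do not tell look-alikes from the thing itself.
- cams.recognise(label, camera): "centre" ([x, y, z] in m, in the coordinates of the camera as it stood for that picture, good to about 4 mm: the middle of the surface that is visible of it).
- cams.pinpoint(label, camera): "centre" ([x, y, z] in m, in the coordinates of the camera as it stood for that picture, good to about 4 mm: a listed point, or the origin of a listed thing).
The state is a dict: "clock": time; "joint_pos": joint angles; "qvel": joint speeds; "tau": joint torques, N m; "position": TCP position; "ee_rot": TCP orientation; "contact_force": force on the tool from outside, world axes, zero at the start; "wrist_torque": the same for the moment, N m; "gripper_width": opening from 0.0 (shut) to 1.0 (fully open); "grip_force": force on a finger pad.
Only numpy, scipy, OpenCV 4.12 (cv2) and the standard library are available. Lean on these libraries where they do the work, as an engineer would, in place of code of your own. Each camera call takes 0.05 s, during which the arm holds its last target. There are 200 camera calls.

## Task

Tidy the desk by type: put the yellow-handled precision driver into the blue tool tray, lying flat, and stand the glass vial with the amber contents and blue cap in the grey sample tray. Do not let that vial tip over on the way.

Things in the scene. Friction and masses are not known exactly. Their poses are not given: they have to be found in the camera images.
- yellow_driver: Precision hex driver with a yellow handle, 148 mm long, 34 g, lying loose on the desk among other small objects. Origin: on the underside, halfway along its length. Long axis is y: the handle (13 mm wide, 13 mm high, 72 mm long) runs from y = -0.012 to y = +0.060; the thin steel shaft (3.6 mm across, its centre 7 mm high) from y = -0.012 to y = -0.074. Grip the handle across x, near y = +0.024.
- amber_vial: Clear glass vial with amber contents and a blue screw cap, standing loose on the desk, 22 mm diameter, 53 mm high (cap from 40 to 53 mm, 20 mm diameter), 24 g. Origin: centre of its underside, z up along its axis. It is rigid and can be gripped from any side.
- tool_tray: Blue plastic open tray for tools, 220 x 180 mm outside, 30 mm high, walls and floor 4 mm thick, fixed. Origin: centre of the underside; x along the 220 mm side, y along the 180 mm side, z up. It may be the left or the right tray. The strip y < -0.035 holds a red-handled driver and black tweezers lying along x (up to 13 mm high); the rest (y to +0.086, x within 0.106) is empty.
- sample_tray: Grey plastic open tray for samples, 220 x 180 mm outside, 30 mm high, walls and floor 4 mm thick, fixed. Origin: centre of the underside; x along the 220 mm side, y along the 180 mm side, z up. It may be the left or the right tray. The strip y < -0.035 holds two standing vials (53 mm high; green with a blue cap, clear with a black cap); the rest (y to +0.086, x within 0.106) is empty.
Not all that is in view belongs to the job. Of the things that look like the amber_vial, take the one that is farthest from the robot's base at the start.

How it is judged:
At the end, for the whole second after the job is handed in: Yellow driver in the blue tray: middle within 95 mm (x), 80 mm (y) of its centre and 30 mm above its underside, long axis within 10 degrees of level. Amber vial in the grey tray: within 100 mm (x), 80 mm (y), on the floor (underside up to 12 mm), within 10 degrees of upright. Both at rest (x of yellow_driver in the frame of tool_tray between -0.095 and 0.095 m and y of yellow_driver in the frame of tool_tray between -0.08 and 0.08 m and z of yellow_driver in the frame of tool_tray between -0.002 and 0.03 m and angle between yellow_driver's own y axis and vertical between 1.396 and 1.745 rad and x of amber_vial in the frame of sample_tray between -0.1 and 0.1 m and y of amber_vial in the frame of sample_tray between -0.08 and 0.08 m and z of amber_vial in the frame of sample_tray between -0.002 and 0.012 m and angle between amber_vial's own z axis and vertical below 0.174 rad and linear speed of each of yellow_driver, amber_vial below 0.02 m/s); the robot touches nothing.
It fails at once if the amber vial is tipped over (more than 35 degrees) (angle between amber_vial's own z axis and vertical above 0.61 rad).
It also fails if it takes over 53 s, if anything falls off the work surface, if the arm or the gripper's body presses on something with over 40 N, if the wrist force passes 120 N, or if a joint passes its speed limit or range.

## Working session

There is one attempt and no reset: what is moved stays moved. The work goes in short steps, Python scripts to look and compute and a shell command to move; the robot and the scene stay as the last step left them, time stands still between calls to the robot, and variables do not carry over. Pictures are saved under pics/ and viewed, at most 10 in all, crops included, and the job is handed in when it is done.

```bash
mkdir -p pics; cat > h.py <<'E'
import numpy as np, cv2
from scipy.spatial.transform import Rotation as R
from cell import arm, cams, job
def Rm(a):
    a=np.array(a,float); return a if a.shape==(3,3) else R.from_quat(a).as_matrix()
def world(d,p): return Rm(d["attitude"])@np.array(p)+np.array(d["eye"])
def px(d,u,v,z=None):
    """world point of pixel, from depth or at plane height z"""
    n=cv2.undistortPoints(np.array([[[u,v]]],float),np.array(d["intrinsics"]),np.array(d["dist"]))[0,0]
    ray=np.array([n[0],-n[1],-1.])
    if z is None: return world(d,ray*d["depth"][int(v),int(u)])
    r=Rm(d["attitude"])@ray; e=np.array(d["eye"]); return e+r*(z-e[2])/r[2]
def uv(d,w):
    c=Rm(d["attitude"]).T@(np.array(w)-np.array(d["eye"])); 
    q,_=cv2.projectPoints(np.array([[c[0],-c[1],-c[2]]]),np.zeros(3),np.zeros(3),np.array(d["intrinsics"]),np.array(d["dist"])); return q.ravel().round(0)
def save(d,n): cv2.imwrite("pics/"+n,d["img"][:,:,::-1])
def tool(w):
    """world point in tool axes, mm"""
    s=arm.observe(); return (Rm(s["ee_rot"]).T@(np.array(w)-np.array(s["position"]))*1000).round(1)
E
python3 - <<'E'
from h import *
np.set_printoptions(precision=3,suppress=True)
d=cams.get_image("scene"); save(d,"scene.png")
s=arm.observe(); print(s["clock"],s["position"],Rm(s["ee_rot"])); print(d["eye"])
for l in ["yellow_driver","amber_vial","tool_tray","sample_tray"]:
    for f in (cams.recognise,cams.pinpoint):
        for r in f(l,"scene"):
            w=world(d,r["centre"]); print(l,f.__name__,round(r["confidence"],2),w,uv(d,w),{k:v for k,v in r.items() if k not in("centre","confidence")})
E
```

```text
0.05 [ 0.649 -0.     0.23 ] [[-0.     1.    -0.002]
 [ 1.     0.    -0.   ]
 [-0.    -0.002 -1.   ]]
[-0.134 -0.37   0.414]
yellow_driver call 0.67 [ 0.601 -0.213  0.009] [428. 222.] {}
yellow_driver call 0.51 [ 0.619 -0.186  0.002] [417. 218.] {}
amber_vial call 0.87 [ 0.393 -0.029  0.034] [303. 236.] {}
amber_vial call 0.79 [ 0.407 -0.098  0.03 ] [339. 244.] {}
amber_vial call 0.75 [ 0.386 -0.174  0.024] [373. 263.] {}
amber_vial call 0.69 [ 0.456 -0.227  0.031] [415. 248.] {}
amber_vial call 0.88 [ 0.418 -0.097 -0.002] [340. 255.] {}
amber_vial call 0.86 [ 0.396 -0.173 -0.006] [374. 274.] {}
amber_vial call 0.84 [ 0.465 -0.224 -0.001] [413. 260.] {}
amber_vial call 0.78 [ 0.401 -0.028  0.   ] [305. 249.] {}
tool_tray call 0.94 [0.567 0.015 0.006] [326. 208.] {}
tool_tray call 0.71 [ 0.574  0.013 -0.003] [328. 210.] {}
sample_tray call 0.79 [0.523 0.251 0.009] [235. 194.] {}
sample_tray call 0.68 [ 0.543  0.249 -0.005] [241. 196.] {}
```

View pics/scene.png

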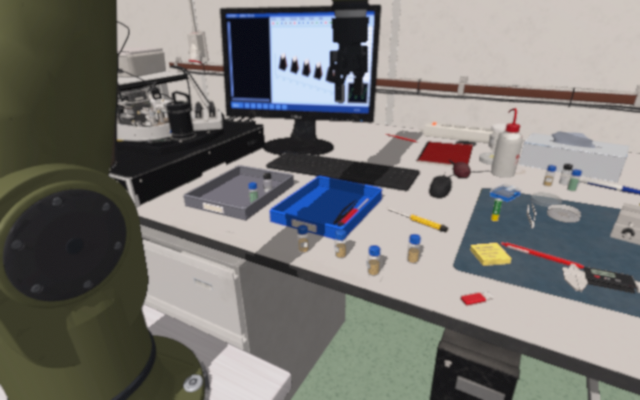

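Look-alikes by pixel: vials at (303,236), (340,245), (374,262) and (414,248), plus background vials near (550,175). The blue tray is at (328,207), the grey tray at (240,193) and the yellow driver at (420,219). The vial at (414,248) is the farthest of the front four. I'll check it and the background group in one crop.

```bash
python3 - <<'E'
from h import *
np.set_printoptions(precision=3,suppress=True)
d=cams.get_image("scene")
for u,v in [(550,177),(566,175),(574,182)]: print(px(d,u,v))
im=d["img"][:,:,::-1]
a=cv2.resize(im[215:290,290:440],(800,400),interpolation=cv2.INTER_CUBIC); b=cv2.resize(im[155:195,520:600],(400,200),interpolation=cv2.INTER_CUBIC)
c=cv2.resize(im[200:240,380:460],(400,200),interpolation=cv2.INTER_CUBIC)
cv2.imwrite("pics/crop.png",np.vstack([a,np.hstack([b,c])]))
s=cams.get_image("side"); save(s,"side.png"); print(s["eye"])
for l in ["yellow_driver","amber_vial","tool_tray","sample_tray"]:
    for r in cams.pinpoint(l,"side"):
        w=world(s,r["centre"]); print(l,round(r["confidence"],2),w,uv(s,w))
E
```

```text
[ 0.944 -0.426  0.024]
[ 0.972 -0.46   0.026]
[ 0.935 -0.478  0.024]
[0.281 0.968 0.797]
yellow_driver 0.58 [ 0.614 -0.181  0.001] [294. 165.]
amber_vial 0.54 [ 0.461 -0.219 -0.003] [349. 164.]
amber_vial 0.51 [ 0.419 -0.098 -0.004] [357. 191.]
amber_vial 0.45 [ 0.402 -0.024 -0.004] [359. 209.]
tool_tray 0.64 [ 0.575  0.01  -0.005] [290. 209.]
sample_tray 0.93 [ 0.548  0.246 -0.001] [275. 276.]
```

View pics/crop.png

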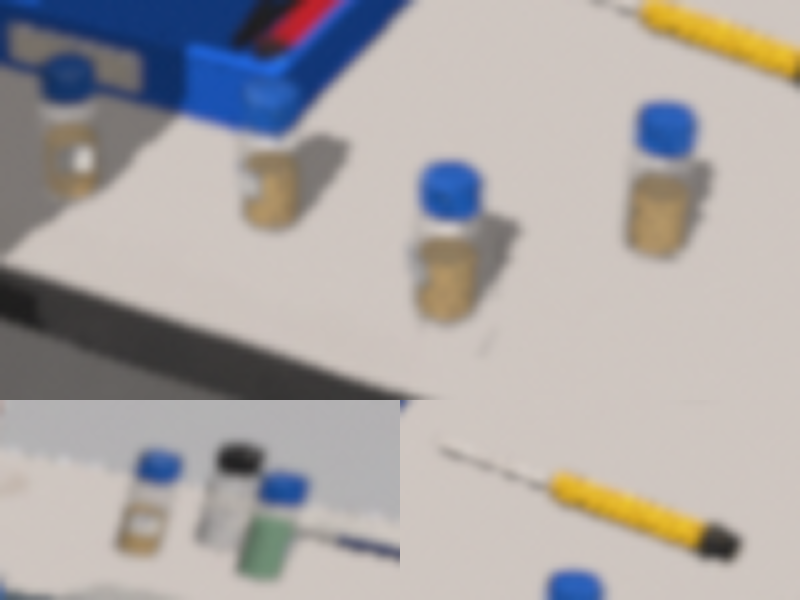

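View pics/side.png

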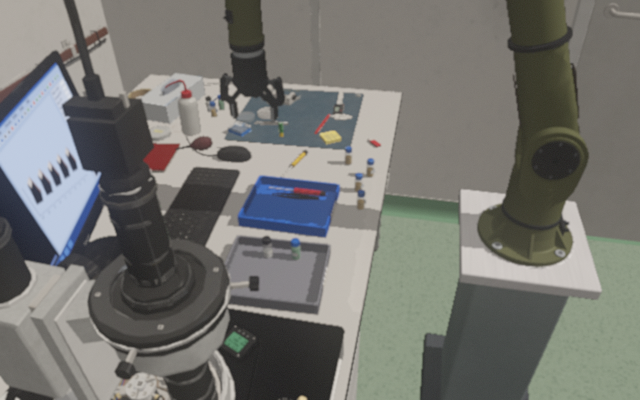

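The target is the vial at (414,248). The network finds four vials of this class and this is the farthest, at about 0.516 m. The amber one at (550,177) is about 1.04 m away, which is out of reach, and the network doesn't report it. The driver's shaft points up-left and its handle lies down-right. Next I move above both objects for a closer look.

```bash
python3 -m creep '[{"x":-100,"y":-50},{"x":-200,"y":-110},{"x":-200,"y":-110},{"x":-200,"y":-110},{"x":-200,"y":-110}]'; python3 -m creep '[{"x":0,"y":0},{"x":0,"y":0}]'
python3 - <<'E'
from h import *
np.set_printoptions(precision=3,suppress=True)
d=cams.get_image("wrist"); save(d,"w1.png"); s=arm.observe(); print(s["clock"],s["position"],d["eye"])
for l in ["yellow_driver","amber_vial"]:
    for r in cams.pinpoint(l,"wrist"):
        w=world(d,r["centre"]); print(l,round(r["confidence"],2),w,uv(d,w),tool(w))
hsv=cv2.cvtColor(d["img"],cv2.COLOR_RGB2HSV)
m=cv2.inRange(hsv,(20,150,110),(33,255,255)); n,l,st,c=cv2.connectedComponentsWithStats(m)
for i in range(1,n):
    if st[i,4]>150:
        P=np.array([px(d,u,v,0.012)[:2] for v,u in np.argwhere(l==i)]); (cx,cy),(a,b),th=cv2.minAreaRect((P*1000).astype(np.float32)); print(st[i],cx,cy,a,b,th, c[i])
E
```

```text
0.8 [ 0.65  -0.     0.231] [0.648 0.065 0.373]
yellow_driver 0.93 [ 0.617 -0.184 -0.002] [297. 319.] [-183.9  -32.7  233.3]
amber_vial 0.94 [ 0.412 -0.101 -0.002] [119. 255.] [-101.  -238.3  233.7]
amber_vial 0.72 [ 0.395 -0.177  0.   ] [114. 314.] [-176.6 -254.8  231.1]
amber_vial 0.72 [ 0.395 -0.027 -0.001] [ 94. 193.] [ -26.5 -254.8  232.7]schema error: expected keys x, y, z, rx, ry, rz, fingers
schema error: expected keys x, y, z, rx, ry, rz, fingers
```

View pics/w1.png

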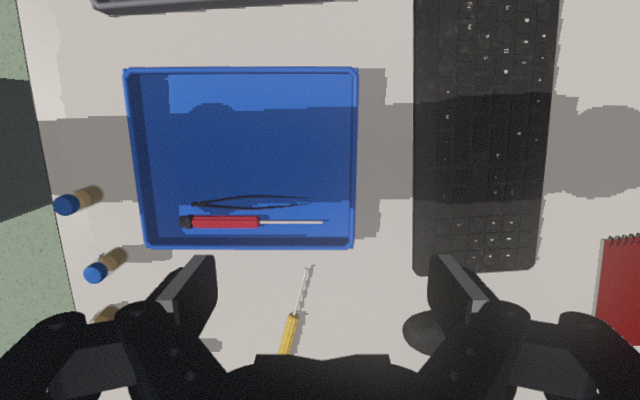

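The keys must all be present, so nothing moved. The picture shows the driver's shaft tip at (308,265) and its handle at (287,345), the blue tray nearly aligned with the world axes, and the red driver in its -y strip. I'll repeat the move with full rows.

```bash
python3 -m creep '[{"x":-40,"y":-15,"z":0,"rx":0,"ry":0,"rz":0,"fingers":1},{"x":-80,"y":-30,"z":0,"rx":0,"ry":0,"rz":0,"fingers":1},{"x":-120,"y":-45,"z":0,"rx":0,"ry":0,"rz":0,"fingers":1},{"x":-160,"y":-60,"z":0,"rx":0,"ry":0,"rz":0,"fingers":1},{"x":-195,"y":-75,"z":0,"rx":0,"ry":0,"rz":0,"fingers":1}]' 40; python3 -m creep '[{"x":-40,"y":0,"z":0,"rx":0,"ry":0,"rz":0,"fingers":1},{"x":-80,"y":0,"z":0,"rx":0,"ry":0,"rz":0,"fingers":1},{"x":-90,"y":0,"z":0,"rx":0,"ry":0,"rz":0,"fingers":1},{"x":-90,"y":0,"z":0,"rx":0,"ry":0,"rz":0,"fingers":1}]'
cat > look.py <<'E'
from h import *
np.set_printoptions(precision=3,suppress=True)
import sys
d=cams.get_image("wrist"); save(d,sys.argv[1]); s=arm.observe(); print(s["clock"],s["position"],d["eye"])
for l in ["yellow_driver","amber_vial"]:
    for r in cams.pinpoint(l,"wrist"):
        w=world(d,r["centre"]); print(l,round(r["confidence"],2),w,uv(d,w),tool(w))
hsv=cv2.cvtColor(d["img"],cv2.COLOR_RGB2HSV)
for nm,lo,hi,z,amin in [("yellow",(18,130,90),(33,255,255),.010,150),("bluecap",(100,120,60),(125,255,255),.053,60)]:
  n,l,st,c=cv2.connectedComponentsWithStats(cv2.inRange(hsv,lo,hi))
  for i in range(1,n):
    if amin<st[i,4]<6000:
        P=np.array([px(d,u,v,z)[:2] for v,u in np.argwhere(l==i)]); r=cv2.minAreaRect((P*1000).astype(np.float32)); ax=np.linalg.svd(P-P.mean(0),full_matrices=False)[2][0]
        print(nm,c[i],"mid",np.round(r[0]),"size",np.round(r[1]),"axis",ax)
E
python3 look.py w2.png
```

```text
clock: 1.32
position: [0.5745, -0.1963, 0.2315]
ee_rot: [0.707, 0.707, 0.0, 0.0]
contact_force: [0.8, -0.8, -0.2]
gripper_width: 1.003
grip_force: 0.0
clock: 1.65
position: [0.5734, -0.2901, 0.2311]
ee_rot: [0.71, 0.704, -0.001, 0.001]
contact_force: [0.7, 0.2, -0.0]
gripper_width: 1.001
grip_force: 0.0
1.7 [ 0.575 -0.286  0.231] [ 0.572 -0.225  0.373]
yellow_driver 0.76 [ 0.613 -0.183  0.001] [363.  62.] [100.9  37.2 230.4]
amber_vial 0.92 [ 0.458 -0.223 -0.005] [212. 105.] [  59.8 -118.   235.8]
amber_vial 0.65 [ 0.393 -0.174 -0.001] [143.  56.] [ 108.3 -182.3  232. ]
yellow [356.399  84.812] mid [ 605. -207.] size [71. 12.] axis [-0.252 -0.968]
bluecap [115.02   48.361] mid [ 396. -176.] size [18. 23.] axis [ 0.776 -0.63 ]
bluecap [198.011 105.95 ] mid [ 463. -224.] size [17. 18.] axis [0.964 0.266]
bluecap [538.053 203.454] mid [ 776. -315.] size [40.  7.] axis [-0.377 -0.926]
```

View pics/w2.png

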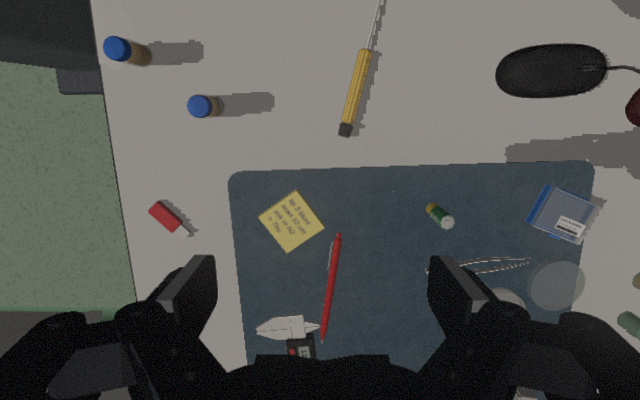

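The target vial is at (200,106), or (463,-224) mm. The driver handle's middle is at (355,90), or (605,-207) mm, and its 71x12 mm size agrees with the description. I'll grip the driver first: x +78, y +31, rz +0.255, then down.

```bash
python3 -m creep '[{"x":38,"y":15,"z":0,"rx":0,"ry":0,"rz":0.12,"fingers":0},{"x":76,"y":30,"z":10,"rx":0,"ry":0,"rz":0.24,"fingers":-0.2},{"x":78,"y":31,"z":50,"rx":0,"ry":0,"rz":0.255,"fingers":-0.2},{"x":78,"y":31,"z":90,"rx":0,"ry":0,"rz":0.255,"fingers":-0.2},{"x":78,"y":31,"z":130,"rx":0,"ry":0,"rz":0.255,"fingers":-0.2}]'; python3 -m creep '[{"x":0,"y":0,"z":40,"rx":0,"ry":0,"rz":0,"fingers":-0.2},{"x":0,"y":0,"z":70,"rx":0,"ry":0,"rz":0,"fingers":-0.2},{"x":0,"y":0,"z":70,"rx":0,"ry":0,"rz":0,"fingers":-0.2},{"x":0,"y":0,"z":70,"rx":0,"ry":0,"rz":0,"fingers":-0.2}]'
python3 look.py w3.png
```

```text
clock: 2.22
position: [0.608, -0.2017, 0.1009]
ee_rot: [0.789, 0.614, 0.001, 0.0]
contact_force: [0.3, -0.1, -0.7]
gripper_width: 0.402
grip_force: 0.0
clock: 2.55
position: [0.6056, -0.2037, 0.0302]
ee_rot: [0.79, 0.613, -0.001, -0.002]
contact_force: [0.2, 0.1, 0.4]
gripper_width: 0.4
grip_force: 0.0
2.6 [ 0.607 -0.205  0.033] [ 0.621 -0.141  0.172]
yellow_driver 0.91 [ 0.614 -0.183  0.   ] [332. 194.] [23.5 -0.3 33.6]
amber_vial 0.64 [ 0.459 -0.223  0.003] [ 82. 329.] [ -54.1 -140.6   30.6]
yellow [323.565 194.733] mid [ 610. -185.] size [27.  9.] axis [-0.416 -0.909]
yellow [326.473 280.208] mid [ 602. -222.] size [40. 12.] axis [-0.264 -0.965]
bluecap [26.052  8.628] mid [540. -87.] size [ 7. 28.] axis [ 0.993 -0.118]
bluecap [80.558 24.69 ] mid [552. -97.] size [ 2. 58.] axis [-1.     0.004]
bluecap [  7.817 382.202] mid [ 462. -216.] size [14.  5.] axis [-0.944 -0.331]
```

View pics/w3.png

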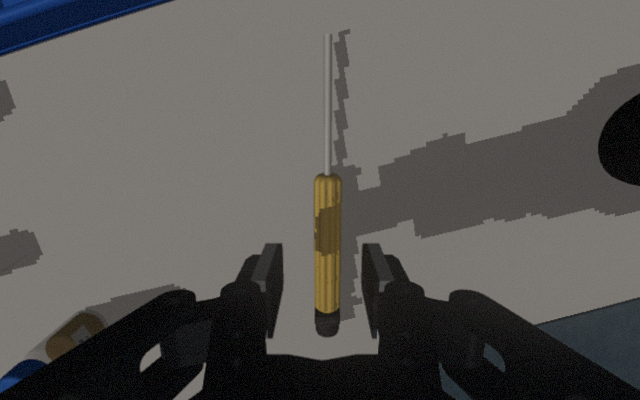

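The handle (column 327) lies straight between the fingers (middle about 322), so I descend and close.

```bash
python3 -m creep '[{"x":0,"y":0,"z":27,"rx":0,"ry":0,"rz":0,"fingers":-0.2},{"x":0,"y":0,"z":27,"rx":0,"ry":0,"rz":0,"fingers":-0.2},{"x":0,"y":0,"z":27,"rx":0,"ry":0,"rz":0,"fingers":-1},{"x":0,"y":0,"z":27,"rx":0,"ry":0,"rz":0,"fingers":-1},{"x":0,"y":0,"z":27,"rx":0,"ry":0,"rz":0,"fingers":-1}]' 40; python3 -m creep '[{"x":0,"y":0,"z":0,"rx":0,"ry":0,"rz":0,"fingers":-1},{"x":0,"y":0,"z":0,"rx":0,"ry":0,"rz":0,"fingers":-1},{"x":0,"y":0,"z":0,"rx":0,"ry":0,"rz":0,"fingers":-1}]'
```

```text
clock: 3.12
position: [0.6076, -0.2068, 0.0064]
ee_rot: [0.791, 0.611, 0.001, 0.001]
contact_force: [-0.7, 0.8, -0.4]
gripper_width: 0.136
grip_force: 42.0
clock: 3.37
position: [0.6075, -0.2069, 0.0063]
ee_rot: [0.791, 0.611, 0.001, 0.001]
contact_force: [-1.7, 0.2, 6.7]
gripper_width: 0.138
grip_force: 42.8
```

The driver is gripped (opening about 12 mm, 42 N). I lift it, carry it over the blue tray and turn it to lie along the tray's x.

```bash
python3 -m creep '[{"x":0,"y":0,"z":-35,"rx":0,"ry":0,"rz":0,"fingers":-1},{"x":10,"y":0,"z":-75,"rx":0,"ry":0,"rz":0,"fingers":-1},{"x":42,"y":-20,"z":-95,"rx":0,"ry":0,"rz":0,"fingers":-1},{"x":78,"y":-40,"z":-95,"rx":0,"ry":0,"rz":0,"fingers":-1},{"x":114,"y":-60,"z":-95,"rx":0,"ry":0,"rz":0,"fingers":-1}]'; python3 -m creep '[{"x":36,"y":-19,"z":0,"rx":0,"ry":0,"rz":0.12,"fingers":-1},{"x":72,"y":-38,"z":0,"rx":0,"ry":0,"rz":0.24,"fingers":-1},{"x":108,"y":-58,"z":0,"rx":0,"ry":0,"rz":0.36,"fingers":-1},{"x":112,"y":-58,"z":0,"rx":0,"ry":0,"rz":0.48,"fingers":-1},{"x":112,"y":-58,"z":0,"rx":0,"ry":0,"rz":0.6,"fingers":-1}]'; python3 -m creep '[{"x":0,"y":0,"z":0,"rx":0,"ry":0,"rz":0.12,"fingers":-1},{"x":0,"y":0,"z":0,"rx":0,"ry":0,"rz":0.24,"fingers":-1},{"x":0,"y":0,"z":0,"rx":0,"ry":0,"rz":0.36,"fingers":-1},{"x":0,"y":0,"z":0,"rx":0,"ry":0,"rz":0.48,"fingers":-1},{"x":0,"y":0,"z":0,"rx":0,"ry":0,"rz":0.6,"fingers":-1}]';  python3 -m creep '[{"x":0,"y":0,"z":0,"rx":0,"ry":0,"rz":0.116,"fingers":-1},{"x":0,"y":0,"z":0,"rx":0,"ry":0,"rz":0.116,"fingers":-1},{"x":0,"y":0,"z":0,"rx":0,"ry":0,"rz":0.116,"fingers":-1}]'
python3 - <<'E'
from h import *
np.set_printoptions(precision=3,suppress=True)
d=cams.get_image("wrist"); save(d,"w4.png"); s=arm.observe(); print(s["position"],s["joint_pos"],Rm(s["ee_rot"]))
for l,c in [("tool_tray","wrist"),("sample_tray","wrist")]:
    for r in cams.pinpoint(l,c): print(l,r["confidence"],world(d,r["centre"]))
E
```

```text
clock: 3.78
position: [0.5781, -0.0809, 0.102]
ee_rot: [0.792, 0.61, 0.002, 0.002]
contact_force: [0.3, 1.3, -1.3]
gripper_width: 0.137
grip_force: 42.0
clock: 4.2
position: [0.5482, 0.0477, 0.0997]
ee_rot: [0.935, 0.354, 0.001, -0.001]
contact_force: [-0.3, -0.2, -0.3]
gripper_width: 0.144
grip_force: 42.0
clock: 4.62
position: [0.5491, 0.042, 0.0996]
ee_rot: [0.998, 0.058, 0.0, 0.0]
contact_force: [0.5, -0.2, -1.1]
gripper_width: 0.138
grip_force: 42.0
clock: 4.87
position: [0.5491, 0.042, 0.0995]
ee_rot: [1.0, 0.004, 0.0, 0.0]
contact_force: [0.5, 0.7, -0.2]
gripper_width: 0.136
grip_force: 42.0
[0.549 0.042 0.099] [-0.197  0.215  0.081  1.86  -0.02   1.068 -1.67 ] [[ 1.     0.009  0.   ]
 [ 0.009 -1.    -0.   ]
 [ 0.     0.    -1.   ]]
tool_tray 0.89 [ 0.572  0.014 -0.   ]
sample_tray 0.66 [0.545 0.251 0.004]
```

View pics/w4.png

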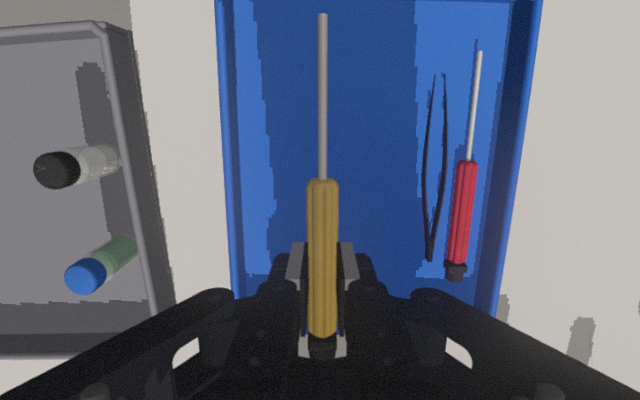

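The driver is level over the empty part of the tray, clear of the tweezers (430,170) and the +y wall (225,150). I lower it by 88 mm and release.

```bash
python3 -m creep '[{"x":0,"y":0,"z":35,"rx":0,"ry":0,"rz":0,"fingers":-1},{"x":0,"y":0,"z":65,"rx":0,"ry":0,"rz":0,"fingers":-1},{"x":0,"y":0,"z":80,"rx":0,"ry":0,"rz":0,"fingers":-1},{"x":0,"y":0,"z":88,"rx":0,"ry":0,"rz":0,"fingers":-1},{"x":0,"y":0,"z":88,"rx":0,"ry":0,"rz":0,"fingers":-1}]'; python3 -m creep '[{"x":0,"y":0,"z":0,"rx":0,"ry":0,"rz":0,"fingers":-0.4},{"x":0,"y":0,"z":0,"rx":0,"ry":0,"rz":0,"fingers":-0.4},{"x":0,"y":0,"z":0,"rx":0,"ry":0,"rz":0,"fingers":-0.4},{"x":0,"y":0,"z":-20,"rx":0,"ry":0,"rz":0,"fingers":-0.4},{"x":0,"y":0,"z":-50,"rx":0,"ry":0,"rz":0,"fingers":-0.4}]'
```

```text
clock: 5.43
position: [0.5484, 0.0419, 0.0109]
ee_rot: [1.0, 0.003, -0.001, 0.0]
contact_force: [0.1, -0.8, 0.5]
gripper_width: 0.135
grip_force: 43.3
clock: 5.85
position: [0.5466, 0.0417, 0.0594]
ee_rot: [1.0, 0.003, -0.003, 0.0]
contact_force: [-0.1, 1.0, -0.5]
gripper_width: 0.297
grip_force: 0.0
```

```bash
python3 -m creep '[{"x":0,"y":0,"z":-40,"rx":0,"ry":0,"rz":0,"fingers":0},{"x":0,"y":10,"z":-75,"rx":0,"ry":0,"rz":0,"fingers":0},{"x":-12,"y":46,"z":-90,"rx":0,"ry":0,"rz":0,"fingers":0},{"x":-24,"y":84,"z":-90,"rx":0,"ry":0,"rz":0,"fingers":0},{"x":-36,"y":122,"z":-90,"rx":0,"ry":0,"rz":0,"fingers":0}]'; python3 -m creep '[{"x":-12,"y":38,"z":0,"rx":0,"ry":0,"rz":0,"fingers":0},{"x":-24,"y":76,"z":0,"rx":0,"ry":0,"rz":0,"fingers":0},{"x":-36,"y":114,"z":0,"rx":0,"ry":0,"rz":0,"fingers":0},{"x":-50,"y":144,"z":0,"rx":0,"ry":0,"rz":0,"fingers":0},{"x":-50,"y":144,"z":0,"rx":0,"ry":0,"rz":0,"fingers":0}]';python3 -m creep '[{"x":0,"y":0,"z":0,"rx":0,"ry":0,"rz":0,"fingers":0},{"x":0,"y":0,"z":0,"rx":0,"ry":0,"rz":0,"fingers":0}]'
python3 look.py w5.png
python3 - <<'E'
from h import *
np.set_printoptions(precision=3,suppress=True)
d=cams.get_image("scene"); print([(r["confidence"],world(d,r["centre"])) for r in cams.pinpoint("yellow_driver","scene")], arm.observe()["joint_pos"])
E
```

```text
clock: 6.27
position: [0.5148, -0.0812, 0.1539]
ee_rot: [1.0, 0.004, 0.003, 0.0]
contact_force: [0.8, 0.1, -0.4]
gripper_width: 0.5
grip_force: 0.0
clock: 6.68
position: [0.4609, -0.2327, 0.1522]
ee_rot: [1.0, -0.003, 0.0, 0.002]
contact_force: [0.8, -0.1, 0.6]
gripper_width: 0.497
grip_force: 0.0
clock: 6.85
position: [0.4651, -0.2238, 0.1516]
ee_rot: [1.0, 0.003, 0.0, -0.0]
contact_force: [0.1, 0.9, 0.6]
gripper_width: 0.498
grip_force: 0.0
6.9 [ 0.465 -0.223  0.152] [ 0.529 -0.224  0.294]
amber_vial 0.94 [ 0.412 -0.101 -0.003] [184. 240.] [ -52.1 -122.4  154.2]
amber_vial 0.83 [ 0.461 -0.226  0.   ] [323. 189.] [ -4.2   2.9 151. ]
amber_vial 0.69 [ 0.396 -0.028 -0.001] [106. 257.] [ -67.9 -195.5  152.6]
amber_vial 0.38 [ 0.393 -0.175 -0.004] [267. 260.] [-71.6 -48.  154.9]
bluecap [73.228 40.067] mid [567. -64.] size [56.  6.] axis [-1.    -0.025]
bluecap [320.54  204.183] mid [ 462. -224.] size [18. 18.] axis [-0.05   0.999]
bluecap [156.638 262.965] mid [ 416. -102.] size [19. 24.] axis [-0.497  0.867]
bluecap [ 66.173 282.162] mid [400. -29.] size [19. 23.] axis [ 0.479 -0.878]
[(0.76, array([0.576, 0.04 , 0.002]))] [ 0.107  0.091  0.306  1.894 -0.03   1.161 -1.139]
```

View pics/w5.png

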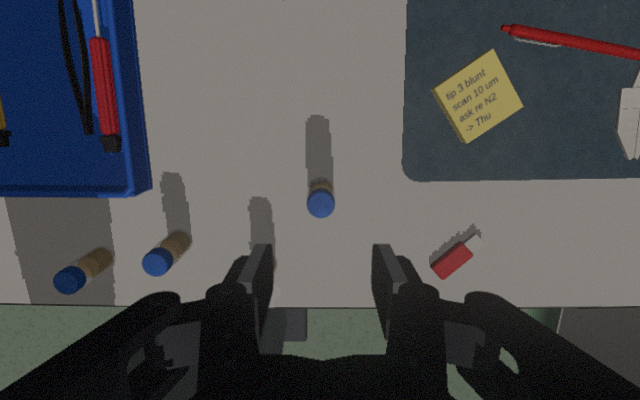

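The target cap is at (320,204), centred between the fingers at about 320, and the driver now lies in the blue tray at (0.576, 0.040). I descend 138 mm.

```bash
python3 -m creep '[{"x":-3,"y":1,"z":35,"rx":0,"ry":0,"rz":0,"fingers":0},{"x":-3,"y":1,"z":70,"rx":0,"ry":0,"rz":0,"fingers":0},{"x":-3,"y":1,"z":105,"rx":0,"ry":0,"rz":0,"fingers":0},{"x":-3,"y":1,"z":130,"rx":0,"ry":0,"rz":0,"fingers":0},{"x":-3,"y":1,"z":138,"rx":0,"ry":0,"rz":0,"fingers":0}]' 25; python3 -m creep '[{"x":0,"y":0,"z":0,"rx":0,"ry":0,"rz":0,"fingers":0},{"x":0,"y":0,"z":0,"rx":0,"ry":0,"rz":0,"fingers":-0.3},{"x":0,"y":0,"z":0,"rx":0,"ry":0,"rz":0,"fingers":-0.55},{"x":0,"y":0,"z":0,"rx":0,"ry":0,"rz":0,"fingers":-1},{"x":0,"y":0,"z":0,"rx":0,"ry":0,"rz":0,"fingers":-1}]' 25; python3 -m creep '[{"x":0,"y":0,"z":0,"rx":0,"ry":0,"rz":0,"fingers":-1},{"x":0,"y":0,"z":0,"rx":0,"ry":0,"rz":0,"fingers":-1},{"x":0,"y":0,"z":-5,"rx":0,"ry":0,"rz":0,"fingers":-1},{"x":0,"y":0,"z":-15,"rx":0,"ry":0,"rz":0,"fingers":-1}]' 25
```

```text
clock: 7.52
position: [0.4589, -0.2234, 0.0094]
ee_rot: [1.0, 0.004, -0.003, -0.001]
contact_force: [-0.1, 0.1, -1.2]
gripper_width: 0.504
grip_force: 0.0
clock: 7.93
position: [0.4632, -0.226, 0.0152]
ee_rot: [1.0, 0.003, 0.002, 0.001]
contact_force: [0.8, 0.4, 3.4]
gripper_width: 0.252
grip_force: 25.1
clock: 8.27
position: [0.4607, -0.2252, 0.0282]
ee_rot: [1.0, 0.003, -0.001, -0.0]
contact_force: [-1.1, 1.0, -0.5]
gripper_width: 0.251
grip_force: 25.0
```

The vial is gripped (21 mm). I lift it and carry it gently to the grey tray.

```bash
python3 -m creep '[{"x":0,"y":0,"z":-25,"rx":0,"ry":0,"rz":0,"fingers":-1},{"x":0,"y":0,"z":-55,"rx":0,"ry":0,"rz":0,"fingers":-1},{"x":0,"y":-5,"z":-80,"rx":0,"ry":0,"rz":0,"fingers":-1},{"x":4,"y":-25,"z":-92,"rx":0,"ry":0,"rz":0,"fingers":-1},{"x":10,"y":-53,"z":-95,"rx":0,"ry":0,"rz":0,"fingers":-1}]' 40; for i in 1; do python3 -m creep '[{"x":6,"y":-32,"z":0,"rx":0,"ry":0,"rz":0,"fingers":-1},{"x":12,"y":-64,"z":0,"rx":0,"ry":0,"rz":0,"fingers":-1},{"x":18,"y":-96,"z":0,"rx":0,"ry":0,"rz":0,"fingers":-1},{"x":24,"y":-128,"z":0,"rx":0,"ry":0,"rz":0,"fingers":-1},{"x":30,"y":-160,"z":0,"rx":0,"ry":0,"rz":0,"fingers":-1}]'; done; python3 -m creep '[{"x":6,"y":-32,"z":0,"rx":0,"ry":0,"rz":0,"fingers":-1},{"x":12,"y":-64,"z":0,"rx":0,"ry":0,"rz":0,"fingers":-1},{"x":18,"y":-96,"z":0,"rx":0,"ry":0,"rz":0,"fingers":-1},{"x":24,"y":-128,"z":0,"rx":0,"ry":0,"rz":0,"fingers":-1},{"x":30,"y":-160,"z":0,"rx":0,"ry":0,"rz":0,"fingers":-1}]'; python3 -m creep '[{"x":6,"y":-32,"z":0,"rx":0,"ry":0,"rz":0,"fingers":-1},{"x":12,"y":-64,"z":0,"rx":0,"ry":0,"rz":0,"fingers":-1},{"x":18,"y":-96,"z":0,"rx":0,"ry":0,"rz":0,"fingers":-1},{"x":18,"y":-120,"z":0,"rx":0,"ry":0,"rz":0,"fingers":-1},{"x":18,"y":-136,"z":0,"rx":0,"ry":0,"rz":0,"fingers":-1}]'; python3 -m creep '[{"x":0,"y":0,"z":0,"rx":0,"ry":0,"rz":0,"fingers":-1},{"x":0,"y":0,"z":0,"rx":0,"ry":0,"rz":0,"fingers":-1},{"x":0,"y":0,"z":0,"rx":0,"ry":0,"rz":0,"fingers":-1}]'
python3 - <<'E'
from h import *
np.set_printoptions(precision=3,suppress=True)
d=cams.get_image("wrist"); save(d,"w6.png"); s=arm.observe(); print(s["position"],s["joint_pos"],Rm(s["ee_rot"]))
for l in ("sample_tray","amber_vial"):
    for r in cams.pinpoint(l,"wrist"): print(l,r["confidence"],world(d,r["centre"]))
E
```

```text
clock: 8.68
position: [0.4726, -0.1753, 0.1275]
ee_rot: [1.0, 0.0, 0.003, 0.001]
contact_force: [1.5, 0.2, -0.7]
gripper_width: 0.246
grip_force: 40.5
clock: 9.1
position: [0.5004, -0.0109, 0.1243]
ee_rot: [1.0, 0.003, 0.001, 0.0]
contact_force: [1.2, -1.6, -0.6]
gripper_width: 0.241
grip_force: 40.5
clock: 9.52
position: [0.5296, 0.1492, 0.1243]
ee_rot: [1.0, 0.003, 0.0, 0.0]
contact_force: [-0.2, 0.5, 0.1]
gripper_width: 0.244
grip_force: 40.5
clock: 9.93
position: [0.546, 0.2876, 0.124]
ee_rot: [1.0, 0.004, 0.0, -0.001]
contact_force: [-1.0, -0.2, 0.3]
gripper_width: 0.241
grip_force: 40.5
clock: 10.18
position: [0.547, 0.2824, 0.1236]
ee_rot: [1.0, 0.002, 0.0, 0.001]
contact_force: [0.2, -0.9, -0.3]
gripper_width: 0.244
grip_force: 40.5
[0.547 0.282 0.124] [-0.463  0.322 -0.069  1.671  0.025  1.15  -2.105] [[ 1.     0.004  0.   ]
 [ 0.004 -1.    -0.001]
 [ 0.     0.001 -1.   ]]
sample_tray 0.62 [0.547 0.251 0.005]
amber_vial 0.59 [0.545 0.282 0.11 ]
```

View pics/w6.png

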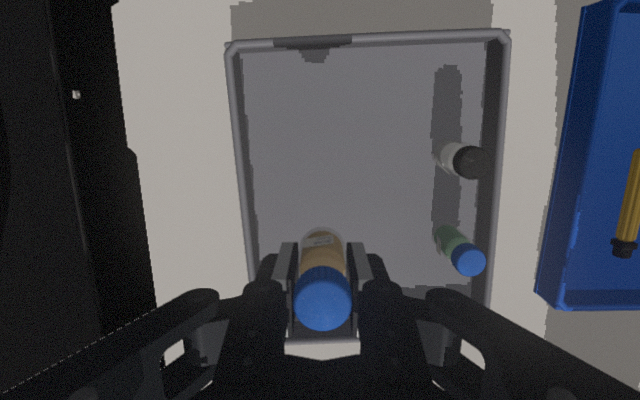

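The vial is upright at (322,280) over the empty part of the grey tray, clear of the green vial (465,255) and the side wall (240,180). I lower it 104 mm, open slightly and withdraw.

```bash
python3 -m creep '[{"x":0,"y":0,"z":30,"rx":0,"ry":0,"rz":0,"fingers":-1},{"x":0,"y":0,"z":60,"rx":0,"ry":0,"rz":0,"fingers":-1},{"x":0,"y":0,"z":85,"rx":0,"ry":0,"rz":0,"fingers":-1},{"x":0,"y":0,"z":95,"rx":0,"ry":0,"rz":0,"fingers":-1},{"x":0,"y":0,"z":100,"rx":0,"ry":0,"rz":0,"fingers":-1}]'; python3 -m creep '[{"x":0,"y":0,"z":2,"rx":0,"ry":0,"rz":0,"fingers":-1},{"x":0,"y":0,"z":4,"rx":0,"ry":0,"rz":0,"fingers":-1},{"x":0,"y":0,"z":4,"rx":0,"ry":0,"rz":0,"fingers":-1},{"x":0,"y":0,"z":4,"rx":0,"ry":0,"rz":0,"fingers":-1}]'
```

```text
clock: 10.75
position: [0.5457, 0.2823, 0.0214]
ee_rot: [1.0, 0.002, -0.002, 0.001]
contact_force: [-0.9, 0.5, 0.8]
gripper_width: 0.244
grip_force: 40.5
clock: 11.08
position: [0.5477, 0.2845, 0.0208]
ee_rot: [1.0, 0.003, 0.001, -0.001]
contact_force: [-0.2, -0.4, -0.7]
gripper_width: 0.244
grip_force: 40.5
```

```bash
python3 -m creep '[{"x":0,"y":0,"z":1,"rx":0,"ry":0,"rz":0,"fingers":-1},{"x":0,"y":0,"z":1.5,"rx":0,"ry":0,"rz":0,"fingers":-1},{"x":0,"y":0,"z":1.5,"rx":0,"ry":0,"rz":0,"fingers":-1}]'; python3 -m creep '[{"x":0,"y":0,"z":0,"rx":0,"ry":0,"rz":0,"fingers":-0.4},{"x":0,"y":0,"z":0,"rx":0,"ry":0,"rz":0,"fingers":-0.2},{"x":0,"y":0,"z":0,"rx":0,"ry":0,"rz":0,"fingers":0},{"x":0,"y":0,"z":0,"rx":0,"ry":0,"rz":0,"fingers":0},{"x":0,"y":0,"z":-15,"rx":0,"ry":0,"rz":0,"fingers":0}]';  python3 -m creep '[{"x":0,"y":0,"z":-25,"rx":0,"ry":0,"rz":0,"fingers":0},{"x":0,"y":0,"z":-55,"rx":0,"ry":0,"rz":0,"fingers":0},{"x":0,"y":0,"z":-90,"rx":0,"ry":0,"rz":0,"fingers":0},{"x":0,"y":0,"z":-120,"rx":0,"ry":0,"rz":0,"fingers":0},{"x":0,"y":0,"z":-120,"rx":0,"ry":0,"rz":0,"fingers":0}]'
python3 - <<'E'
from h import *
np.set_printoptions(precision=3,suppress=True)
d=cams.get_image("wrist"); save(d,"w7.png"); print(arm.observe()["position"])
for l,c in (("amber_vial","wrist"),("yellow_driver","wrist")):
    for r in cams.pinpoint(l,c): print(l,r["confidence"],world(d,r["centre"]))
E
```

```text
clock: 11.33
position: [0.5475, 0.2845, 0.0193]
ee_rot: [1.0, 0.003, 0.001, -0.0]
contact_force: [-1.0, -0.8, 4.8]
gripper_width: 0.244
grip_force: 41.5
clock: 11.75
position: [0.5443, 0.2827, 0.0297]
ee_rot: [1.0, 0.003, -0.003, 0.002]
contact_force: [-0.7, -0.4, -0.1]
gripper_width: 0.499
grip_force: 0.0
clock: 12.17
position: [0.5503, 0.286, 0.1603]
ee_rot: [1.0, 0.003, 0.005, -0.003]
contact_force: [0.6, 1.4, 1.3]
gripper_width: 0.499
grip_force: 0.0
[0.549 0.285 0.157]
amber_vial 0.92 [0.545 0.282 0.004]
amber_vial 0.66 [ 0.394 -0.026 -0.001]
yellow_driver 0.72 [0.578 0.041 0.006]
```

View pics/w7.png

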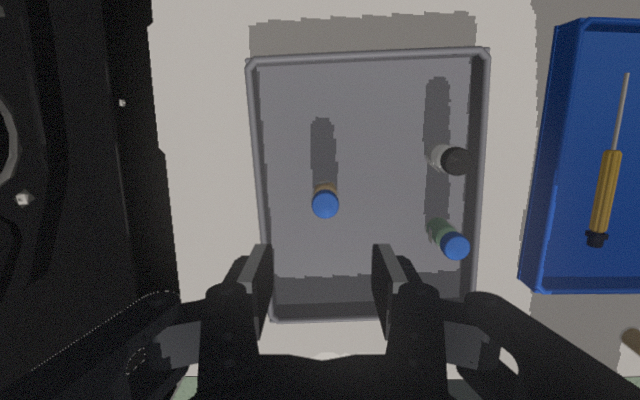

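The vial stands upright in the grey tray at (325,200), the driver lies flat in the blue tray at (610,165), and the gripper is clear. I'm handing in.

```bash
python3 -c "
from cell import job; print(job.hand_in())"
```

```text
the job is handed in; nothing more can be done
None
```

The job is handed in at about 12 s on the robot's clock (no verdict came back): the last picture shows the yellow driver lying flat in the blue tray and the amber vial, the farthest of the four the networks reported, standing upright in the grey tray; a fifth look-alike about 1.04 m away was out of reach, so I left it.

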